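# Refit the meat pusher on the café's slicer

### The arm

A 6-joint arm with a two-finger parallel gripper is mounted at the origin on the work surface. World frame = base frame: x ahead of the robot, y to its left, z up, the work surface at z = 0. Lengths are in m, angles in rad, forces in N, time in s.
With the tool pointing down it reaches from about 0.35 to 0.775 m from the base axis. Payload 5.5 kg.
Tool frame: the origin (TCP) lies between the finger pads; the fingertips stand 11 mm ahead of it and the grasp point (between the pads) lies 8 mm behind it (tips_ahead is the distance from the TCP to the fingertips, in m); z points along the fingers, y is the line along which they close (so a half turn about z gives the same grasp; the last joint's range is limited). The gripper opens to 85 mm and grips with 20 to 120 N. Pads are 22 mm wide; open, the fingers measure 114 mm over their backs; the gripper's body (76 mm by 85 mm) begins 54 mm behind the grasp point. The pads swing forward as they close: fully open they stand 13 mm farther back than shut.
Start: joints at [-1.388, 0.313, 0.046, 1.304, 0, 1.431], TCP at [0.182, -0.545, 0.242] pointing down, gripper open.
Joint ranges: [-2.76, 2.76], [-0.86, 1.69], [-1.03, 1.26], [-2.2, 2.34], [-1.47, 1.5], [-3.14, 3.14]. Speed limits (rad/s): [2.57, 2.57, 3.14, 3.14, 3.14, 3.14].

### API

Orientations are given as a unit quaternion [w, x, y, z].
In Python, from workcell import * gives the robot as it stands. The module is installed in compiled form; this text tells all that it offers.
- The arm moves only by the tool jog_arm, never from a script. Its argument "moves" is a list of rows, each an object with "fingers": the closure, from 0 (fully open) to 1 (shut); "slide": the shift along the tool's x, y, z in mm, a list of three; "angular": the turn, a rotation vector about the tool's x, y, z in degrees, a list of three. A call has 1 to 10 rows; each row is the pose to reach, as a shift and turn from the pose commanded when the call began, along the tool's axes at that moment; what a row does not reach only later rows make up. A row lasts 1/12 s, in which the tool goes at most 41.7 mm and 7.16 degrees, less where a joint would pass 70% of its speed; a pose out of reach is approached as far as the arm can. A call with a gripper value outside its range is refused whole. The fingers move at their own pace and stop on an object; "squeeze" is the grip in N (left out, the last holds). Time passes only in rows, so rows that repeat a pose let the fingers close. It gives the time, the measured TCP pose, the force, the opening and the grip force at its end, in the units of the state.
- get_state(): the state, without advancing time (a new reading comes with each control period).
- read_camera(name): name is "side" or "top"; returns a dict with "color" (420x560x3 uint8, red, green, blue), "fovy" (degrees; the focal length in pixels is half the picture's height over the tangent of half this angle, whatever the lens; pixels are square), "cx", "cy" (the principal point, pixels), "world_from_camera" (4x4, takes a point from camera to world coordinates). Camera axes: x right, y down, z forward; pixel columns grow to the right and rows downward; lengths in m; the calibration is good to about 2 mm. A picture is of the moment at which its call begins. There is no depth.
- hand_in(): hands the job in; it is judged then, once.
Trained networks look in a picture, given as the dict that the camera call returned (one of the last four; its "shot" number tells which), for a name from the list of things; names that differ only in an ending like _2 or _b are one class to them, and where a whole thing is asked for, a point or a joint stands for the part that bears it (a point fixed in the world has none). Each returns a list of dicts, best first, with "p" (0 to 1); they miss things now and then, are a little off and sometimes report something else, mostly with a low value. They report only what shows in the picture. A call takes as long as a camera call. They do not tell look-alikes from the thing itself.
- look_for(target, picture): "point" ([column, row] in pixels, amid what is visible of it).
- tip_of(target, picture): "point" ([column, row] in pixels: a listed point, or the origin of a listed thing).
The state is a dict: "clock": time; "joint_pos": joint angles; "qvel": joint speeds; "tau": joint torques, N m; "tcp_pos": TCP position; "orientation": TCP orientation; "wrist_force": force on the tool from outside, world axes, zero at the start; "ft_torque": the same for the moment, N m; "finger_gap": finger opening in m; "grip_force": force on a finger pad.
Only numpy, scipy, OpenCV 4.12 (cv2) and the standard library are available. Lean on these libraries where they do the work, as an engineer would, in place of code of your own. Each camera call takes 0.05 s, during which the arm holds its last target. There are 200 camera calls.

### The job

The café's slicer has been cleaned; put its meat pusher back. Lay the pusher on the sloping carriage with its sleeve down in the channel between the two ears, handle up and plate over the tray, then slide the guide rod down through the upper ear, the sleeve and the lower ear until its black grip is up against the upper ear. Let neither part fall, keep off the blade, and leave the mug, the cocoa jar and the card terminal where they are.

Things in the scene. Friction and masses are not known exactly. Their poses are not given: they have to be found in the camera images.
- slicer: The slicer, a fixed machine whose place and yaw vary; origin on the counter straight below point channel, x level across the tray away from the channel, z up. Its carriage (tray, channel, two ears) stays put and slopes down 30 degrees towards the slicer's +y. The tray ends 8 mm uphill of the upper ear and 43 mm beyond the lower one; at its far side (x 202 mm) stands a 24 mm fence.
- upper_hole (a point): Mouth centre of the hole in the upper ear, on its outer (uphill) face. Axes are the carriage's: y down the slope along the axis of both holes, z out of the tray (30 degrees from vertical), x level across the tray. Ears: aluminium, 40 mm wide (x), 12 thick (y), 34 tall (z), 130 mm apart; holes 17 mm wide, 15.5 mm above the tray. From here the upper ear spans y 0 to 12 mm, the lower one 142 to 154.
- rod_end (a point): Where the rod's tip stands when the rod is fully home: on the axis of the ears, 10 mm beyond the lower ear (164 mm in y from upper_hole). Axes as upper_hole.
- channel (a point): Mid-floor of the rod channel, on the tray surface half-way between the ears, 15.5 mm under the hole axis. Axes as upper_hole. The channel is 34 mm wide (x -17 to 17) and 130 long; near wall (-x) 18 mm tall plus a lip flared out to 24, other wall a 9 mm lip, then the tray goes on level. The gauge plate (110 mm tall) stands across the tray's foot, 126 mm down the slope from here, by the blade.
- pusher_handle (a point): Centre of the loose pusher's upright black handle, 26 mm (x) by 22 (y), 55 tall. Axes: x from sleeve to the plate's free end, y along the sleeve, z up. About 0.35 kg, balanced near the handle. It stands on a 44 mm wide top plate (x -73 to 92, 27.5 mm below this point). Underside 63.5 mm below. Fitted, its axes are parallel to upper_hole's, underside on the tray, toothed face plate (+y) downhill.
- pusher_bore (a point): Centre of the bore in the pusher's sleeve: 58 mm in -x and 48.5 mm below the handle's centre, 15 mm above the underside. The sleeve is a 30 by 30 mm square block, 60 mm long (y), with a 19 mm bore along y. The plates under the top plate begin 28 mm in x from here and reach down to the underside. Axes as pusher_handle.
- rod_grip (a point): Centre of the guide rod's flat black wing grip, 30 mm wide (x), 40 long (y), 14 thick (z). The loose rod (about 0.18 kg) lies flat on the counter. Axes: y along the rod from grip to tip, z up. The steel shaft is 14 mm across and 164 mm long from the grip's end to the tip, its last 14 mm tapering to 6 mm.
- rod_tip (a point): Tip of the guide rod, on its axis, 184 mm in y from the grip's centre. Axes as rod_grip.
- rod_shoulder (a point): Point on the rod's axis where the shaft leaves the grip, 20 mm in y from the grip's centre; this end of the grip comes up against the upper ear when the rod is home. Axes as rod_grip.
- blade: The slicer's round steel blade with its hub cover, 220 mm across, fixed square to the slope. Not to be touched. This origin is not its centre but the slicer's origin; the centre lies 215 mm in x, 139 in y and 85 in z from point channel, in the carriage's axes.
- pusher: The pusher as a whole: a cast aluminium part, 165 mm by 60 mm, 91 mm tall over the handle. Origin on its underside below the middle of the sleeve, axes as pusher_handle.
- rod: The guide rod as a whole, 204 mm long. Origin on its underside, 82 mm in y from the grip's centre, axes as rod_grip.
- mug: White mug, 76 mm across without its handle, 85 mm tall, a bystander; origin at the centre of its underside.
- cocoa_jar: Brown cocoa jar with a steel lid, 68 mm across, 110 mm tall, a bystander; origin at the centre of its underside.
- card_terminal: White card terminal, 165 by 75 mm, 49 mm tall, a bystander; origin at the centre of its underside.
Things that resemble listed ones, but are neither listed nor needed, are in the scene too. Of the things shaped like the rod, the bare steel one is meant.

How it is judged:
By the outcome, as a careful person would: the job done as asked, in the order asked, and still so for the second after the job is handed in, with the robot touching nothing.
It also fails if it takes over 67 s, if anything falls off the work surface, if the arm or the gripper's body presses on something with over 40 N, if the wrist force passes 120 N, or if a joint passes its speed limit or range.

## Working session

There is one attempt and no reset: what is moved stays moved. The work goes in short steps, Python scripts to look and compute and a tool call to move; the robot and the scene stay as the last step left them, time stands still between calls to the robot, and variables do not carry over. Pictures are saved under pics/ and viewed, at most 10 in all, crops included, and the job is handed in when it is done.

Besides the shell and the picture viewer there is one more tool, called after "Call:" by a JSON object that holds its "op" and its "data". jog_arm: Moves the arm, as the interface text tells. Its arguments: {"type":"object","properties":{"moves":{"type":"array","items":{"type":"object","properties":{"fingers":{"type":"number"},"slide":{"type":"array","items":{"type":"number"}},"angular":{"type":"array","items":{"type":"number"}}}}},"squeeze":{"type":"number"}},"required":["moves"]}

```bash
mkdir -p pics
cat > h.py <<'E'
from workcell import *
import numpy as np, cv2
from scipy.spatial.transform import Rotation as R
def q2R(q): return R.from_quat([q[1],q[2],q[3],q[0]])
def ray(pic,px):
    f=210/np.tan(np.radians(pic["fovy"])/2); T=np.array(pic["world_from_camera"])
    d=T[:3,:3]@np.array([(px[0]-pic["cx"])/f,(px[1]-pic["cy"])/f,1.]); return T[:3,3],d/np.linalg.norm(d)
def onz(pic,px,z):
    o,d=ray(pic,px); return o+d*(z-o[2])/d[2]
def tri(rays):
    A=np.zeros((3,3));b=np.zeros(3)
    for o,d in rays:
        P=np.eye(3)-np.outer(d,d);A+=P;b+=P@o
    x=np.linalg.solve(A,b); return x,[np.linalg.norm((np.eye(3)-np.outer(d,d))@(x-o)) for o,d in rays]
def proj(pic,X):
    f=210/np.tan(np.radians(pic["fovy"])/2); T=np.linalg.inv(np.array(pic["world_from_camera"]))
    c=T[:3,:3]@np.asarray(X)+T[:3,3]; return np.array([pic["cx"]+f*c[0]/c[2],pic["cy"]+f*c[1]/c[2]])
E
python3 - <<'E'
from h import *
s=get_state();print(s["tcp_pos"],s["orientation"])
ps={n:read_camera(n) for n in("side","top")}
for n,p in ps.items():
    cv2.imwrite(f"pics/{n}0.png",p["color"][:,:,::-1]); print(n,p["fovy"],p["cx"],p["cy"],np.round(p["world_from_camera"],3).tolist(),[k for k in p])
for t in ["slicer","upper_hole","rod_end","channel","pusher_handle","pusher_bore","rod_grip","rod_tip","rod_shoulder","mug","cocoa_jar","card_terminal"]:
    for n,p in ps.items():
        print(t,n,[(np.round(d["point"],1).tolist(),round(d["p"],2)) for d in tip_of(t,p)][:4])
E
```

```text
[ 0.18229829 -0.54481035  0.24137751] [-9.32835177e-04  9.87003265e-01  1.60697494e-01 -2.09167497e-05]
side 42.18715232235432 288.02432736207965 206.70083805959283 [[-0.938, -0.221, 0.267, -0.008], [-0.346, 0.6, -0.721, 1.159], [-0.001, -0.769, -0.639, 1.275], [0.0, 0.0, 0.0, 1.0]] ['color', 'fovy', 'cx', 'cy', 'world_from_camera', 'shot']
top 47.06918477525826 279.22470156282515 207.14030454822455 [[0.005, -0.992, 0.126, 0.267], [-1.0, -0.006, -0.006, -0.097], [0.007, -0.126, -0.992, 1.595], [0.0, 0.0, 0.0, 1.0]] ['color', 'fovy', 'cx', 'cy', 'world_from_camera', 'shot']
slicer side [([255.1, 290.5], 0.58)]
slicer top [([206.7, 202.3], 0.96)]
upper_hole side [([255.1, 226.3], 0.57), ([281.7, 218.6], 0.4)]
upper_hole top [([215.5, 190.2], 0.88), ([296.5, 213.6], 0.66)]
rod_end side [([238.6, 281.6], 0.63)]
rod_end top [([170.7, 196.6], 0.6), ([350.3, 230.1], 0.28)]
channel side [([238.7, 280.7], 0.72), ([245.2, 253.6], 0.58)]
channel top [([194.4, 193.6], 0.8)]
pusher_handle side [([275.6, 195.1], 0.55)]
pusher_handle top [([315.9, 177.2], 0.61)]
pusher_bore side [([282.0, 219.2], 0
[... 176 characters left out ...]
2.4, 228.7], 0.77), ([216.8, 191.4], 0.69), ([349.4, 313.2], 0.52)]
rod_tip side [([254.8, 292.4], 0.69), ([292.7, 227.0], 0.52)]
rod_tip top [([342.6, 256.6], 0.87), ([440.6, 271.3], 0.72), ([311.4, 200.1], 0.52), ([296.0, 214.2], 0.51)]
rod_shoulder side [([323.4, 205.4], 0.56), ([393.4, 221.4], 0.55), ([345.4, 180.0], 0.54), ([273.2, 198.0], 0.18)]
rod_shoulder top [([345.3, 225.4], 0.76), ([350.6, 305.2], 0.61), ([404.7, 235.2], 0.57)]
mug side [([285.7, 178.0], 0.88)]
mug top [([379.0, 175.4], 0.56), ([346.8, 230.4], 0.34)]
cocoa_jar side [([229.8, 203.3], 0.65)]
cocoa_jar top [([318.4, 134.5], 0.64)]
card_terminal side [([287.1, 353.9], 0.72)]
card_terminal top [([146.8, 253.9], 0.68)]
```

View pics/side0.png

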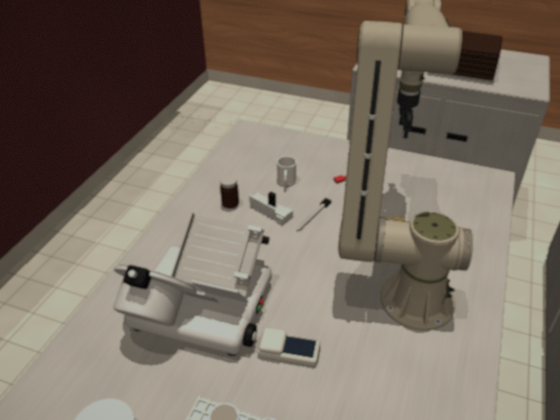

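View pics/top0.png

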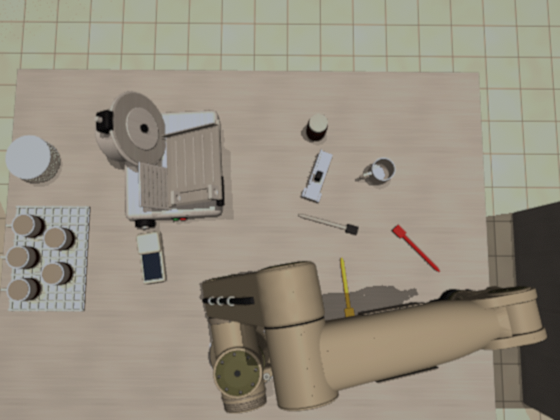

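The side view shows the slicer at about (215,290), the pusher at (272,206) and the rod at (315,213). The top view has the slicer at (180,175), the pusher at (317,178) and the mug at (380,172).

Rod-like things in the top view are grey steel (328,222), red (415,248) and yellow (347,285). The grey one fits "bare steel". Next I'll fit model poses and check them on enlarged crops.

```bash
cat > m.py <<'E'
from h import *
from scipy.optimize import least_squares
c,s_=np.cos(np.pi/6),np.sin(np.pi/6)
CAR=np.array([[1,0,0],[0,c,s_],[0,-s_,c]])  # columns: carriage axes in slicer frame
def Rz(a): return np.array([[np.cos(a),-np.sin(a),0],[np.sin(a),np.cos(a),0],[0,0,1]])
def slicer_pt(q,p): return np.array([q[0],q[1],q[3]])+Rz(q[2])@(CAR@np.asarray(p,float))
def flat_pt(q,p): return np.array([q[0],q[1],0])+Rz(q[2])@np.asarray(p,float)
SL={"upper_hole":[0,-77,15.5],"rod_end":[0,87,15.5],"channel":[0,0,0]}
PU={"pusher_handle":[58,0,63.5],"pusher_bore":[0,0,15],"pusher":[0,0,0]}
RO={"rod_grip":[0,-82,7],"rod_tip":[0,102,7],"rod_shoulder":[0,-62,7],"rod":[0,0,0]}
for D in(SL,PU,RO):
    for k in D: D[k]=np.array(D[k])/1000
def fit(obs,f,D,q0):
    r=lambda q:np.concatenate([(proj(p,f(q,D[k]))-px)*w for k,p,px,w in obs])
    s=least_squares(r,q0,loss="soft_l1",f_scale=1.5); return s.x,r(s.x).reshape(-1,2)
E
cat > fit0.py <<'E'
from m import *
import json
def go(views):
    ps={n:read_camera(n) for n in views}
    def obs(D,guess,f,tol=22):
        o=[]
        for k in D:
            for n,p in ps.items():
                for d in tip_of(k,p):
                    px=np.array(d["point"])
                    if np.linalg.norm(px-proj(p,f(guess,D[k])))<tol and d["p"]>.3: o.append((k,p,px,d["p"])); break
        return o
    t=ps["top"]
    sp=onz(t,[194,194],.16); g=dict(slicer=[sp[0],sp[1],0.,.16])
    b=onz(t,[312.6,197.6],.015); h=onz(t,[316,177],.0635); d=h-b; g["pusher"]=[b[0],b[1],np.arctan2(d[1],d[0])]
    a=onz(t,[352.4,229],.007); e=onz(t,[298,214],.007); d=e-a; y=np.arctan2(d[1],d[0])-np.pi/2; m=a+d*82/184; g["rod"]=[m[0],m[1],y]
    out={}
    for nm,D,f in(("slicer",SL,slicer_pt),("pusher",PU,flat_pt),("rod",RO,flat_pt)):
        o=obs(D,g[nm],f); q,r=fit(o,f,D,g[nm]); out[nm]=q.tolist()
        print(nm,np.round(g[nm],4),np.round(q,4),"yaw",np.degrees(q[2]).round(1)); print([(k,np.round(x,1).tolist()) for (k,*_),x in zip(o,r)])
    json.dump(out,open("q.json","w")); return ps,out
def draw(p,q,c0,hw,sc,f_list):
    im=cv2.resize(p["color"][:,:,::-1],None,fx=sc,fy=sc,interpolation=cv2.INTER_CUBIC)
    for f,qq,segs,col in f_list:
        for a,b in segs:
            A,B=[tuple(int(round(v)) for v in (proj(p,f(qq,np.array(x)/1000))+.5)*sc) for x in(a,b)]
            cv2.line(im,A,B,col,1,cv2.LINE_AA)
    x,y=int(c0[0]*sc),int(c0[1]*sc); w,h=hw
    x0=max(0,x-w//2);y0=max(0,y-h//2); return im[y0:y0+h,x0:x0+w]
def box(x0,x1,y0,y1,z0,z1):
    P=[(x,y,z) for x in(x0,x1) for y in(y0,y1) for z in(z0,z1)]
    return [(a,b) for i,a in enumerate(P) for b in P[i+1:] if sum(u!=v for u,v in zip(a,b))==1]
SLs=box(-20,20,-77,-65,0,34)+box(-20,20,65,77,0,34)+[((0,-77,15.5),(0,87,15.5))]+[((17,-85,0),(202,-85,0)),((202,-85,0),(202,120,0))]
PUs=box(-15,15,-30,30,0,30)+box(45,71,-11,11,36,91)+box(-15,150,-22,22,36,36)
ROs=box(-15,15,-102,-62,0,14)+[((0,-62,7),(0,102,7))]
def show(ps,out,name):
    L=[(slicer_pt,out["slicer"],SLs,(0,0,255)),(flat_pt,out["pusher"],PUs,(0,255,0)),(flat_pt,out["rod"],ROs,(255,0,255))]
    a=draw(ps["top"],0,(190,180),(400,300),4,L[:1]);b=draw(ps["top"],0,(325,200),(400,300),4,L[1:])
    c_=draw(ps["side"],0,(235,255),(400,300),4,L[:1]);d=draw(ps["side"],0,(293,210),(400,300),4,L[1:])
    cv2.imwrite(name,np.vstack([np.hstack([a,b]),np.hstack([c_,d])]))
E
python3 - <<'E'
from fit0 import *
ps,out=go(("side","top")); show(ps,out,"pics/fit0.png")
E
```

```text
slicer [0.4876 0.1504 0.     0.16  ] [0.4876 0.144  0.0765 0.1557] yaw 4.4
[('upper_hole', [-0.5, -0.6]), ('upper_hole', [-1.1, -1.0]), ('rod_end', [-0.5, 1.5]), ('rod_end', [0.3, -0.9]), ('channel', [3.1, -0.3]), ('channel', [0.4, 1.4])]
pusher [ 0.5003 -0.2175 -0.1245] [ 0.5101 -0.2159 -0.4281] yaw -24.5
[('pusher_handle', [0.2, 4.0]), ('pusher_handle', [2.7, -1.4]), ('pusher_bore', [5.8, -3.2]), ('pusher_bore', [-0.2, -0.9]), ('pusher', [0.5, 0.4]), ('pusher', [-1.5, -0.8])]
rod [ 0.4192 -0.2692 -0.2649] [ 0.4177 -0.2676 -0.2989] yaw -17.1
[('rod_grip', [0.4, -1.4]), ('rod_grip', [0.6, 1.6]), ('rod_tip', [0.6, 0.6]), ('rod_tip', [0.7, 0.1]), ('rod_shoulder', [-0.5, -1.0]), ('rod', [-0.0, -0.3]), ('rod', [-1.9, -1.4])]
```

View pics/fit0.png

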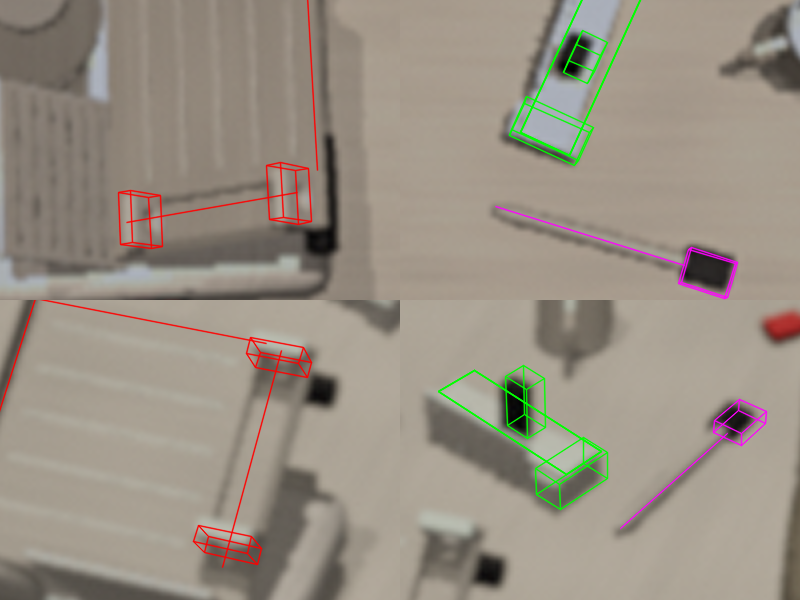

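The bottom-right and top-right crops confirm the steel rod, and its fit is good. The pusher outline is about 2 px off, so I'll read corners from a larger clean crop with grid ticks.

Run:
```python
from fit0 import *
ps={n:read_camera(n) for n in("side","top")}
def crop(p,x0,y0,w,h,sc):
    im=cv2.resize(p["color"][y0:y0+h,x0:x0+w,::-1],None,fx=sc,fy=sc,interpolation=cv2.INTER_CUBIC)
    im=cv2.convertScaleAbs(im,alpha=1.3)
    for x in range((x0+9)//10*10,x0+w,10): cv2.line(im,((x-x0)*sc,0),((x-x0)*sc,5),(0,0,255),1); cv2.putText(im,str(x),((x-x0)*sc+1,14),0,.33,(0,0,255),1)
    for y in range((y0+9)//10*10,y0+h,10): cv2.line(im,(0,(y-y0)*sc),(5,(y-y0)*sc),(0,0,255),1); cv2.putText(im,str(y),(7,(y-y0)*sc+4),0,.33,(0,0,255),1)
    return cv2.copyMakeBorder(im,0,300-im.shape[0],0,400-im.shape[1],cv2.BORDER_CONSTANT)
T,S=ps["top"],ps["side"]
cv2.imwrite("pics/c1.png",np.vstack([np.hstack([crop(T,293,148,50,60,5),crop(S,245,188,57,37,7)]),np.hstack([crop(T,162,175,66,48,6),crop(S,220,222,60,75,4)])]))
```

```text
(no output)
```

View pics/c1.png

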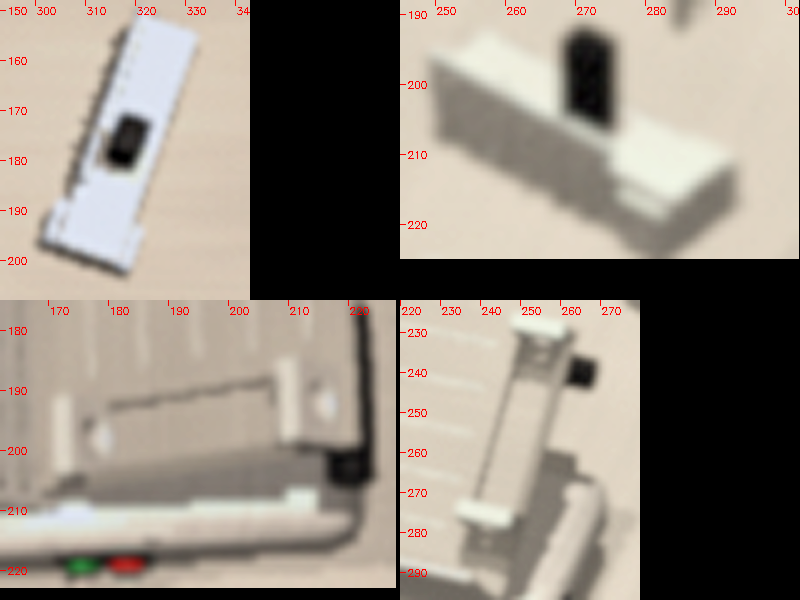

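```bash
cat > f1.py <<'E'
from fit0 import *
ps={n:read_camera(n) for n in("side","top")}; out=json.load(open("q.json"))
def ft(f,q0,o,loss="soft_l1"):
    r=lambda q:np.concatenate([proj(ps[n],f(q,np.array(m)/1000))-(np.array(px)-.5) for n,m,px in o])
    s=least_squares(r,q0,loss=loss,f_scale=1); print(np.round(s.x,4),"yaw",np.degrees(s.x[2]).round(2)); print(np.round(r(s.x).reshape(-1,2),1).tolist()); return s.x.tolist()
t,s="top","side"
P=[(t,(150,22,36),(320.4,151)),(t,(150,-22,36),(332.6,155.4)),(t,(-15,30,0),(300.6,197.4)),(t,(-15,-30,0),(318.6,203.4)),(t,(71,-11,91),(323.4,172.6)),(t,(71,11,91),(318,170.6)),
(s,(45,11,91),(275.4-3,194.5)),(s,(-15,22,36),(284.3,216.6)),(s,(-15,-22,36),(293.1,210.1)),(s,(-15,30,0),(281.4,224.9)),(s,(150,22,36),(249.3,196.3)),(s,(150,-22,36),(257.1,192.6))]
S=[(t,(20,-65,34),(208.3,184.5)),(t,(20,-77,34),(211.3,184.5)),(t,(-20,-77,34),(212,198.7)),(t,(-20,-65,34),(209,198.3)),(t,(20,77,34),(170.8,191)),(t,(20,65,34),(174,191)),(t,(-20,65,34),(174.3,203.7)),(t,(-20,77,34),(171.2,204)),
(s,(20,-71,34),(247,227.7)),(s,(-20,-71,34),(262.5,229.5)),(s,(20,71,34),(234,274.5)),(s,(-20,71,34),(248.75,276.3))]
out["pusher"]=ft(flat_pt,out["pusher"],P); out["slicer"]=ft(slicer_pt,out["slicer"],S)
for v in(t,s): ft(flat_pt,out["pusher"],[o for o in P if o[0]==v]); ft(slicer_pt,out["slicer"],[o for o in S if o[0]==v])
json.dump(out,open("q.json","w")); print(out)
E
python3 f1.py
```

```text
[ 0.5098 -0.2121 -0.3377] yaw -19.35
[[0.1, -1.1], [0.5, -1.1], [0.6, -0.3], [-0.5, -0.3], [0.4, -0.6], [-0.7, -0.9], [1.2, 1.6], [0.5, 0.2], [-0.3, 0.5], [2.0, 0.8], [0.7, 1.7], [1.0, -0.4]]
[0.4847 0.1393 0.0635 0.1583] yaw 3.64
[[-0.1, 0.2], [0.2, -0.3], [0.0, -0.8], [-0.3, 0.1], [0.1, 0.1], [-0.1, -0.4], [-0.0, -0.0], [0.1, 0.1], [1.8, -0.4], [-0.7, 0.4], [1.1, -0.5], [-0.3, 0.7]]
[ 0.5075 -0.2117 -0.3381] yaw -19.37
[[0.0, -0.4], [0.4, -0.4], [0.5, 0.4], [-0.6, 0.4], [0.3, 0.1], [-0.8, -0.2]]
[0.4841 0.139  0.0603 0.1597] yaw 3.46
[[-0.1, 0.4], [0.2, -0.1], [0.1, -0.6], [-0.3, 0.3], [0.1, 0.1], [-0.1, -0.4], [-0.0, 0.0], [0.0, 0.2]]
[ 0.5143 -0.2144 -0.3449] yaw -19.76
[[0.2, 0.9], [-0.5, -0.5], [-1.3, -0.2], [1.0, 0.1], [-0.0, 0.8], [0.4, -1.2]]
[0.485  0.1431 0.0823 0.1619] yaw 4.71
[[0.8, -0.6], [-1.5, 0.1], [0.8, -0.3], [-0.4, 0.8]]
{'slicer': [0.4846874228277049, 0.13934698964588785, 0.06347492439754755, 0.15826822362170634], 'pusher': [0.5098075697671495, -0.21207595993022568, -0.3376749660823093], 'rod': [0.41773611334507166, -0.2676334481607581, -0.29894286776492285]}
```

```bash
cat > go.py <<'E'
from m import *
import json
Q=json.load(open("q.json"))
D=np.diag([1.,-1,-1])
TOOL=np.array([[0,1,0],[1,0,0],[0,0,-1.]])  # tool x=part y, tool y=part x, tool z=-part z
def rows(pos,Rw):
    s=get_state();R0=q2R(s["orientation"]).as_matrix();p0=np.array(s["tcp_pos"])
    sl=R0.T@(np.array(pos)-p0)*1000; an=np.degrees(R.from_matrix(R0.T@Rw).as_rotvec())
    print("at",np.round(p0,4),"to",np.round(pos,4),"slide",np.round(sl,1).tolist(),"ang",np.round(an,2).tolist(),"rows",max(np.linalg.norm(sl)/41.7,np.linalg.norm(an)/7.16).round(1)); 
def flatR(q): return Rz(q[2])@TOOL
def carR(): return Rz(Q["slicer"][2])@CAR@TOOL
E
python3 - <<'E'
from go import *
q=Q["pusher"];h=flat_pt(q,[.058,0,.0615]);print(h, get_state()["clock"])
rows(h+[0,0,.14],flatR(q)); 
p=read_camera("top")
for k,px in(("jar",[318.4,134.5]),("mug",[379,175.4])): print(k,onz(p,px,.0))
E
```

```text
[ 0.56453216 -0.23129103  0.0615    ] 2.6
at [ 0.1824 -0.5453  0.2423] to [ 0.5645 -0.2313  0.2015] slide [462.0, -176.6, 40.8] ang [0.0, 0.0, -52.16] rows 11.9
jar [ 0.71961857 -0.23910063  0.        ]
mug [ 0.57950322 -0.44263496  0.        ]
```

Call:
{"op": "jog_arm", "data": {"moves": [{"fingers": 0,"slide": [462,-176.6,40.8],"angular": [0,0,-52.16]},{"fingers": 0,"slide": [462,-176.6,40.8],"angular": [0,0,-52.16]},{"fingers": 0,"slide": [462,-176.6,40.8],"angular": [0,0,-52.16]},{"fingers": 0,"slide": [462,-176.6,40.8],"angular": [0,0,-52.16]},{"fingers": 0,"slide": [462,-176.6,40.8],"angular": [0,0,-52.16]},{"fingers": 0,"slide": [462,-176.6,40.8],"angular": [0,0,-52.16]},{"fingers": 0,"slide": [462,-176.6,40.8],"angular": [0,0,-52.16]},{"fingers": 0,"slide": [462,-176.6,40.8],"angular": [0,0,-52.16]},{"fingers": 0,"slide": [462,-176.6,40.8],"angular": [0,0,-52.16]},{"fingers": 0,"slide": [462,-176.6,40.8],"angular": [0,0,-52.16]}]}}

```text
clock: 3.48
tcp_pos: [0.5046, -0.2801, 0.2081]
orientation: [0.0, 0.816, 0.578, 0.0]
wrist_force: [0.1, -1.5, -0.3]
finger_gap: 0.0854
grip_force: 0.0
```

Run:
```python
from go import *
q=Q["pusher"];h=flat_pt(q,[.058,0,.0615])
rows(h+[0,0,.09],flatR(q)); rows(h,flatR(q)); print(get_state()["joint_pos"])
```

```text
at [ 0.5046 -0.2801  0.2081] to [ 0.5645 -0.2313  0.1515] slide [65.9, 40.4, 56.6] ang [0.03, 0.02, 0.01] rows 2.3
at [ 0.5046 -0.2801  0.2081] to [ 0.5645 -0.2313  0.0615] slide [65.9, 40.3, 146.6] ang [0.03, 0.02, 0.01] rows 4.0
[-6.45752749e-01  3.28208751e-01 -1.69230259e-02  1.22504877e+00
 -1.10575903e-04  1.26258362e+00]
```

Call:
{"op": "jog_arm", "data": {"moves": [{"fingers": 0,"slide": [0,0,0],"angular": [0,0,0]}]}}

```text
clock: 3.57
tcp_pos: [0.5076, -0.2766, 0.2073]
orientation: [-0.0, 0.814, 0.581, 0.001]
wrist_force: [-0.2, -0.8, -0.9]
finger_gap: 0.0856
grip_force: 0.0
```

Run:
```python
from go import *
q=Q["pusher"];h=flat_pt(q,[.058,0,.0615])
rows(h,flatR(q)); print(get_state()["qvel"])
```

```text
at [ 0.5076 -0.2766  0.2073] to [ 0.5645 -0.2313  0.0615] slide [61.0, 39.0, 146.0] ang [0.06, -0.14, 0.44] rows 3.9
[-0.08569649 -0.02230662 -0.0283155   0.02139087 -0.06289188 -0.08784432]
```

Call:
{"op": "jog_arm", "data": {"moves": [{"fingers": 0,"slide": [31,20,25],"angular": [0,0,0]},{"fingers": 0,"slide": [61,39,40],"angular": [0,0,0]},{"fingers": 0,"slide": [61,39,75],"angular": [0,0,0]},{"fingers": 0,"slide": [61,39,110],"angular": [0,0,0]},{"fingers": 0,"slide": [61,39,136],"angular": [0,0,0]},{"fingers": 0,"slide": [61,39,146],"angular": [0,0,0]},{"fingers": 0,"slide": [61,39,146],"angular": [0,0,0]},{"fingers": 0,"slide": [61,39,146],"angular": [0,0,0]}]}}

```text
clock: 4.23
tcp_pos: [0.5603, -0.2374, 0.0626]
orientation: [-0.0, 0.816, 0.578, -0.0]
wrist_force: [0.6, 0.3, -0.0]
finger_gap: 0.0853
grip_force: 0.0
```

Run:
```python
from go import *
q=Q["pusher"];h=flat_pt(q,[.058,0,.0615])
rows(h,flatR(q))
p=read_camera("side");t=read_camera("top")
a=cv2.resize(p["color"][150:240,220:320,::-1],None,fx=4,fy=4,interpolation=cv2.INTER_CUBIC)
b=cv2.resize(t["color"][130:220,270:370,::-1],None,fx=4,fy=4,interpolation=cv2.INTER_CUBIC)
cv2.imwrite("pics/g1.png",np.hstack([a,b]))
```

```text
at [ 0.5603 -0.2374  0.0626] to [ 0.5645 -0.2313  0.0615] slide [7.2, 2.0, 1.1] ang [-0.0, 0.0, -0.01] rows 0.2
```

View pics/g1.png

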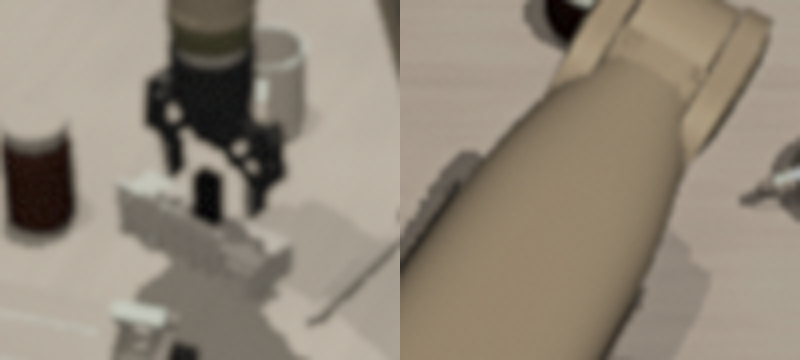

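The side crop shows the handle (208,195) between the open fingers at (175,165) and (262,190). I'll make the small correction and then close.

Call:
{"op": "jog_arm", "data": {"moves": [{"fingers": 0,"slide": [7.2,2,1],"angular": [0,0,0]},{"fingers": 0,"slide": [7.2,2,1],"angular": [0,0,0]},{"fingers": 0.9,"slide": [7.2,2,1],"angular": [0,0,0]},{"fingers": 0.9,"slide": [7.2,2,1],"angular": [0,0,0]},{"fingers": 0.9,"slide": [7.2,2,1],"angular": [0,0,0]},{"fingers": 0.9,"slide": [7.2,2,1],"angular": [0,0,0]},{"fingers": 0.9,"slide": [7.2,2,1],"angular": [0,0,0]},{"fingers": 0.9,"slide": [7.2,2,1],"angular": [0,0,0]}], "squeeze": 70}}

```text
clock: 5.0
tcp_pos: [0.5649, -0.2312, 0.0614]
orientation: [0.0, 0.816, 0.578, 0.0]
wrist_force: [-0.3, -0.2, 1.5]
finger_gap: 0.0251
grip_force: 69.6
```

Run:
```python
from go import *
rows(np.array(get_state()["tcp_pos"])+[0,0,.25],flatR(Q["pusher"]))
for L in(130,40): rows(slicer_pt(Q["slicer"],np.array([58,29,61.5+L])/1000),carR())
```

```text
at [ 0.5649 -0.2312  0.0614] to [ 0.5649 -0.2312  0.3114] slide [-0.0, 0.2, -250.0] ang [0.06, 0.01, -0.0] rows 6.0
at [ 0.5649 -0.2312  0.0614] to [0.5349 0.2636 0.3096] slide [456.9, -192.0, -248.5] ang [-5.96, -29.57, -22.47] rows 13.3
at [ 0.5649 -0.2312  0.0614] to [0.5378 0.2187 0.2317] slide [415.5, -174.5, -170.6] ang [-5.96, -29.57, -22.47] rows 11.6
```

Call:
{"op": "jog_arm", "data": {"moves": [{"slide": [0,0,-20]},{"slide": [0,0,-50]},{"slide": [0,0,-85]},{"slide": [0,0,-120]},{"slide": [0,0,-155]},{"slide": [0,0,-190]},{"slide": [0,0,-225]},{"slide": [0,0,-250]},{"slide": [0,0,-250]}]}}

```text
schema error: expected keys fingers, slide, angular
```

Call:
{"op": "jog_arm", "data": {"moves": [{"fingers": 0.9,"angular": [0,0,0],"slide": [0,0,-20]},{"fingers": 0.9,"angular": [0,0,0],"slide": [0,0,-50]},{"fingers": 0.9,"angular": [0,0,0],"slide": [0,0,-85]},{"fingers": 0.9,"angular": [0,0,0],"slide": [0,0,-120]},{"fingers": 0.9,"angular": [0,0,0],"slide": [0,0,-155]},{"fingers": 0.9,"angular": [0,0,0],"slide": [0,0,-190]},{"fingers": 0.9,"angular": [0,0,0],"slide": [0,0,-225]},{"fingers": 0.9,"angular": [0,0,0],"slide": [0,0,-250]},{"fingers": 0.9,"angular": [0,0,0],"slide": [0,0,-250]},{"fingers": 0.9,"angular": [0,0,0],"slide": [0,0,-250]}]}}

```text
clock: 5.83
tcp_pos: [0.5649, -0.2312, 0.3116]
orientation: [0.001, 0.816, 0.578, 0.0]
wrist_force: [-0.0, -1.2, -4.5]
finger_gap: 0.0253
grip_force: 69.7
```

Run:
```python
from go import *
for L in(130,): rows(slicer_pt(Q["slicer"],np.array([58,29,61.5+L])/1000),carR())
```

```text
at [ 0.5649 -0.2312  0.3116] to [0.5349 0.2636 0.3096] slide [457.0, -192.3, 1.4] ang [-5.91, -29.54, -22.48] rows 11.9
```

Call:
{"op": "jog_arm", "data": {"moves": [{"fingers": 0.9,"slide": [20,-8,0],"angular": [-0.3,-1.5,-1.1]},{"fingers": 0.9,"slide": [55,-23,0],"angular": [-0.7,-3.5,-2.7]},{"fingers": 0.9,"slide": [92,-38,0],"angular": [-1.2,-5.9,-4.5]},{"fingers": 0.9,"slide": [129,-54,0],"angular": [-1.7,-8.3,-6.3]},{"fingers": 0.9,"slide": [166,-70,0],"angular": [-2.1,-10.6,-8.1]},{"fingers": 0.9,"slide": [203,-85,0],"angular": [-2.6,-13,-9.9]},{"fingers": 0.9,"slide": [240,-101,0],"angular": [-3.1,-15.4,-11.7]},{"fingers": 0.9,"slide": [277,-116,0],"angular": [-3.6,-17.9,-13.6]},{"fingers": 0.9,"slide": [314,-132,0],"angular": [-4.1,-20.3,-15.4]},{"fingers": 0.9,"slide": [340,-143,0],"angular": [-4.4,-22,-16.7]}]}}

```text
clock: 6.67
tcp_pos: [0.5402, 0.1407, 0.3076]
orientation: [0.14, 0.706, 0.68, -0.135]
wrist_force: [0.2, 0.4, -3.7]
finger_gap: 0.0254
grip_force: 69.9
```

Run:
```python
from go import *
print(get_state()["joint_pos"])
for L in(130,): rows(slicer_pt(Q["slicer"],np.array([58,29,61.5+L])/1000),carR())
```

```text
[ 0.30045597  0.38429923  0.25045657  1.55922504 -0.37333802  1.93177463]
at [0.5402 0.1407 0.3076] to [0.5349 0.2636 0.3096] slide [112.6, -9.6, -48.8] ang [-1.78, -7.51, -5.4] rows 3.0
```

Call:
{"op": "jog_arm", "data": {"moves": [{"fingers": 0.9,"slide": [28,-2,-13],"angular": [-0.4,-1.9,-1.3]},{"fingers": 0.9,"slide": [60,-5,-28],"angular": [-0.9,-4,-2.9]},{"fingers": 0.9,"slide": [90,-8,-40],"angular": [-1.4,-6,-4.3]},{"fingers": 0.9,"slide": [112,-9.5,-48.5],"angular": [-1.8,-7.5,-5.4]},{"fingers": 0.9,"slide": [112,-9.5,-48.5],"angular": [-1.8,-7.5,-5.4]},{"fingers": 0.9,"slide": [112,-9.5,-48.5],"angular": [-1.8,-7.5,-5.4]},{"fingers": 0.9,"slide": [112,-9.5,-48.5],"angular": [-1.8,-7.5,-5.4]}]}}

```text
clock: 7.25
tcp_pos: [0.5369, 0.2594, 0.3107]
orientation: [0.189, 0.662, 0.703, -0.177]
wrist_force: [0.3, -0.6, -2.7]
finger_gap: 0.0256
grip_force: 70.0
```

Run:
```python
from go import *
for L in(130,50): rows(slicer_pt(Q["slicer"],np.array([58,29,61.5+L])/1000),carR())
```

```text
at [0.5369 0.2594 0.3107] to [0.5349 0.2636 0.3096] slide [4.3, -1.7, -1.3] ang [-0.01, -0.0, -0.23] rows 0.1
at [0.5369 0.2594 0.3107] to [0.5374 0.2237 0.2403] slide [4.3, -1.7, 78.7] ang [-0.01, -0.0, -0.23] rows 1.9
```

Call:
{"op": "jog_arm", "data": {"moves": [{"fingers": 0.9,"slide": [4,-1.5,15],"angular": [0,0,-0.2]},{"fingers": 0.9,"slide": [4.3,-1.7,40],"angular": [0,0,-0.2]},{"fingers": 0.9,"slide": [4.3,-1.7,65],"angular": [0,0,-0.2]},{"fingers": 0.9,"slide": [4.3,-1.7,78.5],"angular": [0,0,-0.2]},{"fingers": 0.9,"slide": [4.3,-1.7,78.5],"angular": [0,0,-0.2]},{"fingers": 0.9,"slide": [4.3,-1.7,78.5],"angular": [0,0,-0.2]},{"fingers": 0.9,"slide": [4.3,-1.7,78.5],"angular": [0,0,-0.2]}]}}

```text
clock: 7.83
tcp_pos: [0.5385, 0.2234, 0.2441]
orientation: [0.189, 0.662, 0.703, -0.175]
wrist_force: [0.6, -0.6, -3.0]
finger_gap: 0.0251
grip_force: 69.9
```

Run:
```python
from go import *
from fit0 import SLs,PUs,draw
rows(slicer_pt(Q["slicer"],np.array([58,29,61.5+50])/1000),carR())
s=get_state();p0=np.array(s["tcp_pos"]);Rp=q2R(s["orientation"]).as_matrix()@TOOL.T
S,T=read_camera("side"),read_camera("top")
pu=lambda q,m:p0+Rp@(np.asarray(m)-[.058,0,.0615])
L=[(slicer_pt,Q["slicer"],SLs,(0,0,255)),(pu,0,PUs,(0,200,0))]
for n,p in(("side",S),("top",T)):
    for k in("pusher_handle","pusher_bore","upper_hole"): print(n,k,[(np.round(d["point"],1),round(d["p"],2)) for d in tip_of(k,p)[:2]],np.round(proj(p,pu(0,PU[k]) if k in PU else slicer_pt(Q["slicer"],SL[k])),1))
a=draw(S,0,(235,250),(400,450),4.5,L);b=draw(T,0,(185,185),(400,450),4.5,L)
cv2.imwrite("pics/p1.png",np.hstack([a,b]))
```

```text
at [0.5385 0.2234 0.2441] to [0.5374 0.2237 0.2403] slide [2.2, -1.1, 3.1] ang [0.19, -0.13, -0.26] rows 0.1
side pusher_handle [(array([220.6, 245.4]), 0.84)] [218.5 247.5]
side pusher_bore [(array([240.9, 255.9]), 0.73)] [242.5 256.9]
side upper_hole [(array([255.8, 230.9]), 0.71)] [256.6 228.2]
top pusher_handle [(array([159.6, 172.2]), 0.96), (array([206.1, 203.7]), 0.73)] [163.3 171.6]
top pusher_bore [(array([178. , 197.1]), 0.78)] [175.5 193.4]
top upper_hole [(array([212.9, 192.2]), 0.71), (array([373.2, 177.6]), 0.71)] [215.2 191.2]
```

View pics/p1.png

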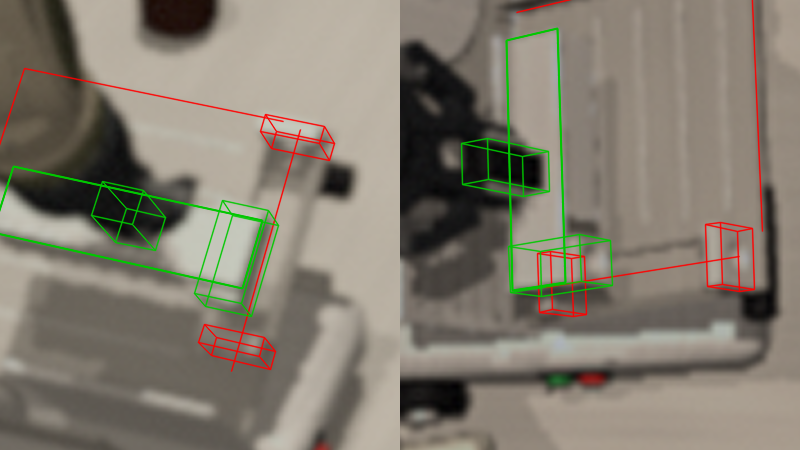

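The overlay agrees with the pusher in both views: near-end corner at (265,215) in the side crop, right edge at (560,150) in the top crop. I'll lower in steps and watch the force.

Call:
{"op": "jog_arm", "data": {"moves": [{"fingers": 0.9,"slide": [2.2,-1.1,12],"angular": [0.2,-0.1,-0.3]},{"fingers": 0.9,"slide": [2.2,-1.1,24],"angular": [0.2,-0.1,-0.3]},{"fingers": 0.9,"slide": [2.2,-1.1,27],"angular": [0.2,-0.1,-0.3]},{"fingers": 0.9,"slide": [2.2,-1.1,27],"angular": [0.2,-0.1,-0.3]},{"fingers": 0.9,"slide": [2.2,-1.1,27],"angular": [0.2,-0.1,-0.3]},{"fingers": 0.9,"slide": [2.2,-1.1,27],"angular": [0.2,-0.1,-0.3]}]}}

```text
clock: 8.73
tcp_pos: [0.5382, 0.2129, 0.2191]
orientation: [0.189, 0.66, 0.705, -0.177]
wrist_force: [-0.4, 0.1, -2.6]
finger_gap: 0.0253
grip_force: 69.9
```

```bash
cat >> go.py <<'E'
def car(Rd=None):
    s=get_state();q=Q["slicer"];Rc=Rz(q[2])@CAR;o=np.array([q[0],q[1],q[3]])
    print("carriage-frame TCP mm",np.round(Rc.T@(np.array(s["tcp_pos"])-o)*1000,1),"F",np.round(Rc.T@np.array(s["wrist_force"]),1),"M",np.round(Rc.T@np.array(s["ft_torque"]),2),"gap",s["finger_gap"],"t",s["clock"])
E
python3 - <<'E'
from go import *
car(); rows(slicer_pt(Q["slicer"],np.array([58,29,61.5+14])/1000),carR())
E
```

```text
carriage-frame TCP mm [58.  30.2 87.7] F [-0.4  1.4 -2.2] M [ 0.83 -0.    0.02] gap 0.02533313330556785 t 8.7333
at [0.5382 0.2129 0.2191] to [0.5386 0.2058 0.2092] slide [-1.2, -0.0, 12.2] ang [0.02, -0.01, 0.14] rows 0.3
```

Call:
{"op": "jog_arm", "data": {"moves": [{"fingers": 0.9,"slide": [-1,0,6],"angular": [0,0,0]},{"fingers": 0.9,"slide": [-1,0,12],"angular": [0,0,0]},{"fingers": 0.9,"slide": [-1,0,14],"angular": [0,0,0]},{"fingers": 0.9,"slide": [-1,0,14],"angular": [0,0,0]},{"fingers": 0.9,"slide": [-1,0,14],"angular": [0,0,0]}]}}

```text
clock: 9.15
tcp_pos: [0.5383, 0.2044, 0.2066]
orientation: [0.188, 0.66, 0.705, -0.178]
wrist_force: [0.8, 0.4, -2.9]
finger_gap: 0.0252
grip_force: 70.0
```

Run:
```python
from go import *
car()
```

```text
carriage-frame TCP mm [57.6 29.1 72.7] F [ 0.9  1.7 -2.3] M [ 0.86 -0.05 -0.06] gap 0.025188786820748058 t 9.15
```

Call:
{"op": "jog_arm", "data": {"moves": [{"fingers": 0.9,"slide": [0,0,3],"angular": [0,0,0]},{"fingers": 0.9,"slide": [0,0,6],"angular": [0,0,0]},{"fingers": 0.9,"slide": [0,0,8],"angular": [0,0,0]},{"fingers": 0.9,"slide": [0,0,8],"angular": [0,0,0]},{"fingers": 0.9,"slide": [0,0,8],"angular": [0,0,0]}]}}

```text
clock: 9.57
tcp_pos: [0.5385, 0.2006, 0.1997]
orientation: [0.188, 0.66, 0.705, -0.178]
wrist_force: [-0.1, 0.1, -2.4]
finger_gap: 0.0251
grip_force: 70.0
```

Run:
```python
from go import *
car()
```

```text
carriage-frame TCP mm [57.6 29.2 64.7] F [-0.1  1.3 -2.1] M [0.8  0.05 0.02] gap 0.025060676955026045 t 9.5667
```

No contact at 3 mm, so the sleeve is below the lip. Now down to contact.

Call:
{"op": "jog_arm", "data": {"moves": [{"fingers": 0.9,"slide": [0,0,1.5],"angular": [0,0,0]},{"fingers": 0.9,"slide": [0,0,3],"angular": [0,0,0]},{"fingers": 0.9,"slide": [0,0,4],"angular": [0,0,0]},{"fingers": 0.9,"slide": [0,0,4],"angular": [0,0,0]}]}}

```text
clock: 9.9
tcp_pos: [0.5389, 0.1993, 0.1974]
orientation: [0.189, 0.66, 0.705, -0.177]
wrist_force: [-1.9, 4.3, 2.8]
finger_gap: 0.0252
grip_force: 71.0
```

Run:
```python
from go import *
car()
```

```text
carriage-frame TCP mm [57.9 29.3 62.1] F [-1.7  2.4  4.6] M [0.78 0.54 0.02] gap 0.0251774548893238 t 9.9
```

Call:
{"op": "jog_arm", "data": {"moves": [{"fingers": 0.9,"slide": [0,0,1],"angular": [0,0,0]},{"fingers": 0.9,"slide": [0,0,1.5],"angular": [0,0,0]},{"fingers": 0.9,"slide": [0,0,1.5],"angular": [0,0,0]}]}}

```text
clock: 10.15
tcp_pos: [0.5389, 0.1994, 0.1974]
orientation: [0.189, 0.66, 0.706, -0.176]
wrist_force: [-4.0, 8.0, 10.2]
finger_gap: 0.0255
grip_force: 72.0
```

Run:
```python
from go import *
car()
```

```text
carriage-frame TCP mm [57.9 29.3 62.1] F [-3.5  2.  13. ] M [0.67 1.32 0.06] gap 0.025479996679711972 t 10.15
```

Call:
{"op": "jog_arm", "data": {"moves": [{"fingers": 0.9,"slide": [2,0,-1],"angular": [0,0,0]},{"fingers": 0.9,"slide": [4,0,-1],"angular": [0,0,0]},{"fingers": 0.7,"slide": [4,0,-1],"angular": [0,0,0]},{"fingers": 0.5,"slide": [4,0,-1],"angular": [0,0,0]},{"fingers": 0.2,"slide": [4,0,-1],"angular": [0,0,0]},{"fingers": 0,"slide": [4,0,-1],"angular": [0,0,0]},{"fingers": 0,"slide": [4,0,-1],"angular": [0,0,0]},{"fingers": 0,"slide": [4,0,-1],"angular": [0,0,0]}]}}

```text
clock: 10.82
tcp_pos: [0.5386, 0.2017, 0.1937]
orientation: [0.188, 0.66, 0.705, -0.178]
wrist_force: [-0.4, -0.3, -0.1]
finger_gap: 0.0839
grip_force: 0.0
```

Call:
{"op": "jog_arm", "data": {"moves": [{"fingers": 0,"slide": [0,0,-20],"angular": [0,0,0]},{"fingers": 0,"slide": [0,0,-50],"angular": [0,0,0]},{"fingers": 0,"slide": [0,0,-90],"angular": [0,0,0]},{"fingers": 0,"slide": [0,0,-130],"angular": [0,0,0]},{"fingers": 0,"slide": [0,0,-160],"angular": [0,0,0]},{"fingers": 0,"slide": [0,0,-160],"angular": [0,0,0]}]}}

```text
clock: 11.32
tcp_pos: [0.5343, 0.2847, 0.3381]
orientation: [0.19, 0.66, 0.706, -0.173]
wrist_force: [0.2, -1.0, 0.5]
finger_gap: 0.0855
grip_force: 0.0
```

Run:
```python
from go import *
car()
q=Q["rod"]; 
for z in(.2,.0125): rows(flat_pt(q,[0,-.084,z]),flatR(q))
```

```text
carriage-frame TCP mm [ 58.7  33.  226.7] F [ 0.1 -1.1 -0.1] M [0.41 0.01 0.01] gap 0.0855443974530939 t 11.3167
at [0.5343 0.2847 0.3381] to [ 0.393  -0.3479  0.2   ] slide [-471.4, -184.9, 427.5] ang [5.81, 29.37, 20.46] rows 15.9
at [0.5343 0.2847 0.3381] to [ 0.393  -0.3479  0.0125] slide [-378.3, -186.1, 590.2] ang [5.81, 29.37, 20.46] rows 17.4
```

Call:
{"op": "jog_arm", "data": {"moves": [{"fingers": 0,"slide": [-20,-8,18],"angular": [0.2,1,0.7]},{"fingers": 0,"slide": [-45,-18,41],"angular": [0.5,2.6,1.8]},{"fingers": 0,"slide": [-73,-29,66],"angular": [0.9,4.4,3.1]},{"fingers": 0,"slide": [-102,-40,92],"angular": [1.2,6.2,4.3]},{"fingers": 0,"slide": [-131,-51,119],"angular": [1.6,8.1,5.6]},{"fingers": 0,"slide": [-160,-63,145],"angular": [2,10,7]},{"fingers": 0,"slide": [-190,-75,172],"angular": [2.4,12,8.3]},{"fingers": 0,"slide": [-220,-86,200],"angular": [2.7,13.8,9.6]},{"fingers": 0,"slide": [-250,-98,227],"angular": [3.1,15.6,10.9]},{"fingers": 0,"slide": [-280,-110,254],"angular": [3.5,17.4,12.2]}]}}

```text
clock: 12.15
tcp_pos: [0.4472, -0.0938, 0.2528]
orientation: [0.077, 0.756, 0.646, -0.076]
wrist_force: [1.5, -0.8, 0.2]
finger_gap: 0.0854
grip_force: 0.0
```

Run:
```python
from go import *
q=Q["rod"]; 
for z in(.15,): rows(flat_pt(q,[0,-.084,z]),flatR(q))
```

```text
at [ 0.4472 -0.0938  0.2528] to [ 0.393  -0.3479  0.15  ] slide [-231.4, -16.3, 155.7] ang [2.0, 12.27, 8.1] rows 6.7
```

Call:
{"op": "jog_arm", "data": {"moves": [{"fingers": 0,"slide": [-38,-3,26],"angular": [0.3,2,1.3]},{"fingers": 0,"slide": [-70,-5,47],"angular": [0.6,3.7,2.4]},{"fingers": 0,"slide": [-105,-7,70],"angular": [0.9,5.5,3.7]},{"fingers": 0,"slide": [-140,-10,94],"angular": [1.2,7.4,4.9]},{"fingers": 0,"slide": [-175,-12,118],"angular": [1.5,9.3,6.1]},{"fingers": 0,"slide": [-205,-14,138],"angular": [1.8,11,7.2]},{"fingers": 0,"slide": [-231,-16,155.7],"angular": [2,12.3,8.1]},{"fingers": 0,"slide": [-231,-16,155.7],"angular": [2,12.3,8.1]},{"fingers": 0,"slide": [-231,-16,155.7],"angular": [2,12.3,8.1]},{"fingers": 0,"slide": [-231,-16,155.7],"angular": [2,12.3,8.1]}]}}

```text
clock: 12.98
tcp_pos: [0.394, -0.3456, 0.1502]
orientation: [-0.001, 0.805, 0.594, -0.001]
wrist_force: [-0.8, 0.3, -0.5]
finger_gap: 0.0855
grip_force: 0.0
```

```bash
cat > look.py <<'E'
from fit0 import *
def tile(ps,L,panels,name):
    ims=[draw(ps[v],0,c,(w,h),sc,L if ov else []) for v,c,w,h,sc,ov in panels]
    cv2.imwrite(name,np.vstack([np.hstack(ims[i:i+2]) for i in range(0,len(ims),2)]))
E
python3 - <<'E'
from look import *
from go import rows,flatR,Q
q=Q["rod"]; rows(flat_pt(q,[0,-.084,.0125]),flatR(q))
ps={n:read_camera(n) for n in("side","top")}
# pusher as fitted at y=33
pu=lambda q,m:slicer_pt(Q["slicer"],np.asarray(m)+[0,.034,0])
L=[(slicer_pt,Q["slicer"],SLs,(0,0,255)),(pu,0,PUs,(0,200,0)),(flat_pt,q,ROs,(255,0,255))]
tile(ps,L,[("top",(185,188),400,300,5,0),("side",(240,255),400,300,4,0),("top",(185,188),400,300,5,1),("side",(310,215),400,300,5,1)],"pics/p2.png")
for n,p in ps.items():
    for k in("pusher_handle","pusher_bore"): print(n,k,[(np.round(d["point"],1),round(d["p"],2)) for d in tip_of(k,p)[:2]],np.round(proj(p,pu(0,PU[k])),1))
    for k in("rod_grip","rod_tip"): print(n,k,[(np.round(d["point"],1),round(d["p"],2)) for d in tip_of(k,p)[:4]],np.round(proj(p,flat_pt(q,RO[k])),1))
E
```

```text
at [ 0.394  -0.3456  0.1502] to [ 0.393  -0.3479  0.0125] slide [-2.6, 0.0, 137.7] ang [-0.13, -0.01, -0.0] rows 3.3
side pusher_handle [(array([222., 255.]), 0.68), (array([326.7, 203. ]), 0.56)] [223.1 255.5]
side pusher_bore [(array([244.4, 268.7]), 0.63)] [246.3 264.3]
side rod_grip [(array([327.4, 202.3]), 0.71), (array([400.4, 220.6]), 0.49)] [327.4 202.4]
side rod_tip [(array([297.1, 228.4]), 0.64), (array([223.3, 255.3]), 0.39)] [297.6 229.1]
top pusher_handle [(array([170.2, 178.6]), 0.63)] [174.2 174.9]
top pusher_bore [(array([186.4, 197.7]), 0.69)] [185.7 196. ]
top rod_grip [(array([349.3, 313.1]), 0.71), (array([398.6, 233. ]), 0.48)] [351.4 230.2]
top rod_tip [(array([438.4, 271.8]), 0.62), (array([295.9, 213.8]), 0.6)] [298.2 213.5]
```

View pics/p2.png

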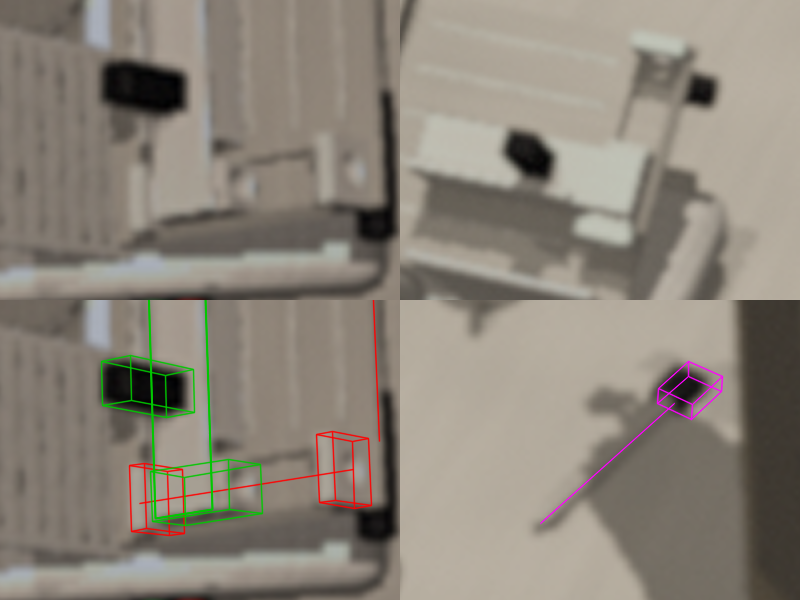

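The top crop shows the pusher seated, with its handle at (145,87) and the sleeve end next to the lower ear at (140,190). The rod overlay fits too, with the grip at (685,388) in the side crop. Next I'll grasp the rod.

Call:
{"op": "jog_arm", "data": {"moves": [{"fingers": 0,"slide": [-2.5,0,30],"angular": [0,0,0]},{"fingers": 0,"slide": [-2.5,0,65],"angular": [0,0,0]},{"fingers": 0,"slide": [-2.5,0,100],"angular": [0,0,0]},{"fingers": 0,"slide": [-2.5,0,125],"angular": [0,0,0]},{"fingers": 0,"slide": [-2.5,0,138],"angular": [0,0,0]},{"fingers": 0,"slide": [-2.5,0,138],"angular": [0,0,0]},{"fingers": 0.4,"slide": [-2.5,0,138],"angular": [0,0,0]},{"fingers": 0.9,"slide": [-2.5,0,138],"angular": [0,0,0]},{"fingers": 0.9,"slide": [-2.5,0,138],"angular": [0,0,0]},{"fingers": 0.9,"slide": [-2.5,0,138],"angular": [0,0,0]}], "squeeze": 30}}

```text
clock: 14.32
tcp_pos: [0.3946, -0.3494, 0.0142]
orientation: [0.001, 0.804, 0.594, -0.0]
wrist_force: [0.3, -0.1, -0.2]
finger_gap: 0.0388
grip_force: 0.0
```

Run:
```python
from go import *
q=Q["rod"]; rows(flat_pt(q,[0,-.084,.0115]),flatR(q)); s=get_state();print(s["finger_gap"],s["grip_force"],s["wrist_force"])
```

```text
at [ 0.3946 -0.3494  0.0142] to [ 0.393  -0.3479  0.0115] slide [1.0, -2.0, 2.7] ang [0.09, 0.13, 0.04] rows 0.1
0.03876470801673472 0.0 [ 0.2900997  -0.05819062 -0.23479343]
```

Call:
{"op": "jog_arm", "data": {"moves": [{"fingers": 0.9,"slide": [1,0,1.5],"angular": [0,0,0]},{"fingers": 0.9,"slide": [1,0,1.5],"angular": [0,0,0]},{"fingers": 0.9,"slide": [1,0,1.5],"angular": [0,0,0]},{"fingers": 0.9,"slide": [1,0,1.5],"angular": [0,0,0]}], "squeeze": 90}}

```text
clock: 14.65
tcp_pos: [0.395, -0.3491, 0.0136]
orientation: [0.002, 0.804, 0.594, -0.001]
wrist_force: [-2.3, 0.7, 11.5]
finger_gap: 0.0277
grip_force: 88.7
```

Call:
{"op": "jog_arm", "data": {"moves": [{"fingers": 0.9,"slide": [1,0,-5],"angular": [0,0,0]},{"fingers": 0.9,"slide": [1,0,-25],"angular": [0,0,0]},{"fingers": 0.9,"slide": [1,0,-60],"angular": [0,0,0]},{"fingers": 0.9,"slide": [1,0,-100],"angular": [0,0,0]},{"fingers": 0.9,"slide": [1,0,-140],"angular": [0,0,0]},{"fingers": 0.9,"slide": [1,0,-180],"angular": [0,0,0]},{"fingers": 0.9,"slide": [1,0,-220],"angular": [0,0,0]},{"fingers": 0.9,"slide": [1,0,-260],"angular": [0,0,0]},{"fingers": 0.9,"slide": [1,0,-285],"angular": [0,0,0]},{"fingers": 0.9,"slide": [1,0,-285],"angular": [0,0,0]}]}}

```text
clock: 15.48
tcp_pos: [0.3961, -0.348, 0.3029]
orientation: [0.005, 0.804, 0.594, -0.0]
wrist_force: [0.8, 0.1, -1.8]
finger_gap: 0.0275
grip_force: 89.2
```

Run:
```python
from go import *
q=Q["rod"]
d=Rz(q[2]).T@(np.array([.395,-.3491,0])-[q[0],q[1],0]); print("tcp in rod frame",d*1000+[0,82,0])
for g in(30,): rows(slicer_pt(Q["slicer"],np.array([0,-77-g-184+d[1]*1000+82,15.5+6.6])/1000),carR())
ps={n:read_camera(n) for n in("side","top")}
s=get_state();p0=np.array(s["tcp_pos"]);Rp=q2R(s["orientation"]).as_matrix()@TOOL.T
for k in("rod_grip","rod_tip","rod_shoulder"):
    m=RO[k]-[0,-.082+d[1]+.082,.0136]
    m=np.array([0,RO[k][1]-d[1],-.0066]); 
    for n,p in ps.items(): print(k,n,[(np.round(x["point"],1),round(x["p"],2)) for x in tip_of(k,p)[:4]],np.round(proj(p,p0+Rp@m),1))
```

```text
tcp in rod frame [ 2.26499493 -2.54939217  0.        ]
at [ 0.3961 -0.348   0.3029] to [ 0.5001 -0.1033  0.3242] slide [264.3, 27.7, -22.7] ang [-5.04, -29.22, -20.34] rows 6.4
rod_grip side [(array([332.6, 138.5]), 0.79), (array([256.2, 289.5]), 0.74), (array([341.2, 176.3]), 0.45), (array([398.2, 222.5]), 0.4)] [330.5 137. ]
rod_grip top [(array([397.8, 234.1]), 0.49), (array([351.5, 312.8]), 0.43), (array([216.8, 191.3]), 0.42), (array([173.8, 197. ]), 0.36)] [366.9 221.2]
rod_tip side [(array([293.5, 157.3]), 0.5)] [297.8 162.3]
rod_tip top [(array([303. , 200.2]), 0.75), (array([438.6, 270.3]), 0.71)] [302.3 201.2]
rod_shoulder side [(array([391.8, 222.9]), 0.67), (array([326.6, 135.6]), 0.59), (array([342.3, 177.5]), 0.36)] [327.2 139.6]
rod_shoulder top [(array([349.2, 308.7]), 0.63), (array([360.8, 221.7]), 0.62), (array([403.2, 239. ]), 0.5)] [359.9 219. ]
```

Call:
{"op": "jog_arm", "data": {"moves": [{"fingers": 0.9,"slide": [15,2,-1],"angular": [-0.3,-1.8,-1.3]},{"fingers": 0.9,"slide": [50,5,-4],"angular": [-1,-5.5,-3.8]},{"fingers": 0.9,"slide": [85,9,-7],"angular": [-1.6,-9.4,-6.5]},{"fingers": 0.9,"slide": [120,12.5,-10],"angular": [-2.3,-13.3,-9.2]},{"fingers": 0.9,"slide": [155,16,-13],"angular": [-3,-17.1,-11.9]},{"fingers": 0.9,"slide": [190,20,-16],"angular": [-3.6,-21,-14.6]},{"fingers": 0.9,"slide": [225,23.5,-19],"angular": [-4.3,-24.9,-17.3]},{"fingers": 0.9,"slide": [255,26.5,-22],"angular": [-4.9,-28.2,-19.6]},{"fingers": 0.9,"slide": [264,27.7,-22.7],"angular": [-5.04,-29.2,-20.3]},{"fingers": 0.9,"slide": [264,27.7,-22.7],"angular": [-5.04,-29.2,-20.3]}]}}

```text
clock: 16.72
tcp_pos: [0.4991, -0.0986, 0.3171]
orientation: [0.183, 0.659, 0.708, -0.176]
wrist_force: [-0.9, -0.4, -1.1]
finger_gap: 0.0275
grip_force: 89.2
```

Call:
{"op": "jog_arm", "data": {"moves": [{"fingers": 0.9,"slide": [0,0,0],"angular": [0,0,0]},{"fingers": 0.9,"slide": [0,0,0],"angular": [0,0,0]},{"fingers": 0.9,"slide": [0,0,0],"angular": [0,0,0]}]}}

```text
clock: 16.97
tcp_pos: [0.4982, -0.1033, 0.3184]
orientation: [0.183, 0.662, 0.705, -0.177]
wrist_force: [0.0, -1.0, -1.6]
finger_gap: 0.0279
grip_force: 89.2
```

Run:
```python
from look import *
from go import rows,carR,car,Q,q2R,TOOL
rows(slicer_pt(Q["slicer"],np.array([0,-77-30-186.5,22.1])/1000),carR()); car()
ps={n:read_camera(n) for n in("side","top")}
s=get_state();p0=np.array(s["tcp_pos"]);Rp=q2R(s["orientation"]).as_matrix()@TOOL.T
ro=lambda q,m:p0+Rp@(np.asarray(m)+[0,.0845,-.0136])
for k in("rod_grip","rod_tip","rod_shoulder"):
    for n,p in ps.items(): print(k,n,[(np.round(x["point"],1),round(x["p"],2)) for x in tip_of(k,p)[:4]],np.round(proj(p,ro(0,RO[k])),1))
for n,p in ps.items(): print([(np.round(x["point"],1),round(x["p"],2)) for x in tip_of("upper_hole",p)[:2]],np.round(proj(p,slicer_pt(Q["slicer"],SL["upper_hole"])),1))
L=[(slicer_pt,Q["slicer"],SLs,(0,0,255)),(ro,0,ROs,(255,0,255))]
tile(ps,L,[("top",(240,195),400,300,6,0),("side",(282,200),400,300,5,0),("top",(240,195),400,300,6,1),("side",(282,200),400,300,5,1)],"pics/r1.png")
```

```text
at [ 0.4982 -0.1033  0.3184] to [ 0.5001 -0.1033  0.3242] slide [-2.9, 1.8, -4.9] ang [-0.41, -0.53, 0.04] rows 0.1
carriage-frame TCP mm [  -1.9 -290.6   17.2] F [-0.  -0.  -1.9] M [ 0.46  0.01 -0.02] gap 0.02793769579584304 t 16.9667
rod_grip side [(array([274.6, 165.9]), 0.67), (array([340.8, 175. ]), 0.57)] [275.9 164.6]
rod_grip top [(array([349.2, 313.5]), 0.86), (array([402.6, 234.2]), 0.83), (array([279. , 179.5]), 0.54)] [279.1 182.1]
rod_tip side [(array([258.1, 218.1]), 0.87), (array([376.8, 165.8]), 0.7), (array([343.9, 212.7]), 0.64)] [259.9 220.1]
rod_tip top [(array([439.9, 273.2]), 0.84), (array([218.6, 194.2]), 0.55), (array([341.8, 256.6]), 0.54)] [223.5 190.8]
rod_shoulder side [(array([340.9, 177.9]), 0.73), (array([269.2, 166. ]), 0.59)] [274.2 170.5]
rod_shoulder top [(array([349.4, 304.4]), 0.84), (array([403.6, 234.5]), 0.67), (array([273. , 183.5]), 0.63)] [272.7 183.1]
[(array([254.5, 225.6]), 0.87)] [256.6 228.2]
[] [215.2 191.2]
```

View pics/r1.png

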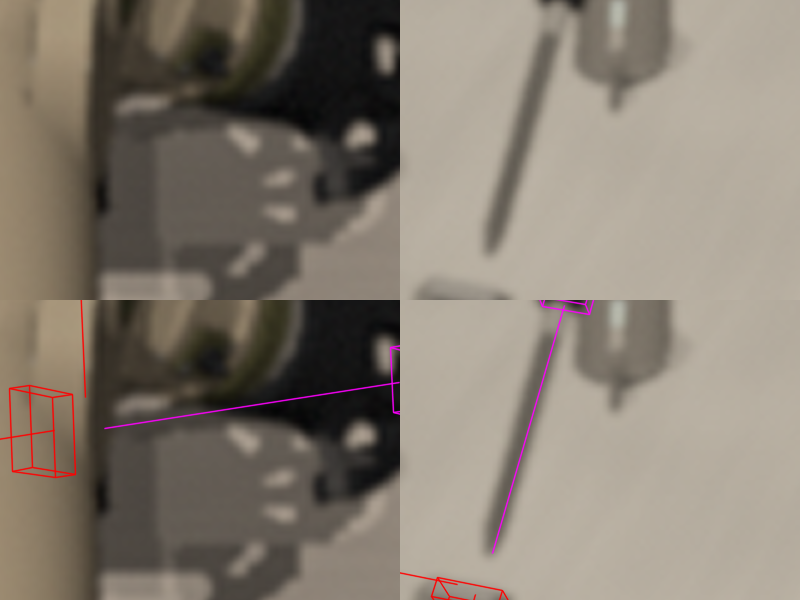

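The top view is blocked by the arm. The side crop shows the rod parallel to its prediction, with the tip at (491,250) just uphill of the ear at (465,290). Extending the rod line to the ear calls for about +2.6 mm sideways, which agrees with the pose correction, so I'll apply it.

Call:
{"op": "jog_arm", "data": {"moves": [{"fingers": 0.9,"slide": [0,1.8,-5.5],"angular": [-0.4,-0.5,0]},{"fingers": 0.9,"slide": [8,1.8,-5.5],"angular": [-0.4,-0.5,0]},{"fingers": 0.9,"slide": [15,1.8,-5.5],"angular": [-0.4,-0.5,0]},{"fingers": 0.9,"slide": [15,1.8,-5.5],"angular": [-0.4,-0.5,0]},{"fingers": 0.9,"slide": [15,1.8,-5.5],"angular": [-0.4,-0.5,0]},{"fingers": 0.9,"slide": [15,1.8,-5.5],"angular": [-0.4,-0.5,0]}]}}

```text
clock: 17.97
tcp_pos: [0.4995, -0.086, 0.3159]
orientation: [0.189, 0.66, 0.706, -0.177]
wrist_force: [0.0, -0.5, -1.9]
finger_gap: 0.0274
grip_force: 89.2
```

Run:
```python
from go import *
car();rows(slicer_pt(Q["slicer"],np.array([0,-77-12-186.5,22.7])/1000),carR())
```

```text
carriage-frame TCP mm [   0.5 -274.4   23.5] F [-0.   0.5 -1.9] M [0.48 0.01 0.01] gap 0.027379708173638963 t 17.9667
at [ 0.4995 -0.086   0.3159] to [ 0.4991 -0.0874  0.3157] slide [-1.1, -0.5, 0.8] ang [0.07, -0.0, 0.19] rows 0.0
```

Gap is 11 mm to the mouth. I'll advance 30 mm so the tip is about 19 mm in.

Call:
{"op": "jog_arm", "data": {"moves": [{"fingers": 0.9,"slide": [5,-0.5,0.8],"angular": [0,0,0.2]},{"fingers": 0.9,"slide": [10,-0.5,0.8],"angular": [0,0,0.2]},{"fingers": 0.9,"slide": [14,-0.5,0.8],"angular": [0,0,0.2]},{"fingers": 0.9,"slide": [18,-0.5,0.8],"angular": [0,0,0.2]},{"fingers": 0.9,"slide": [18,-0.5,0.8],"angular": [0,0,0.2]}]}}

```text
clock: 18.38
tcp_pos: [0.4977, -0.0706, 0.3057]
orientation: [0.189, 0.661, 0.704, -0.177]
wrist_force: [-0.3, 1.2, -2.9]
finger_gap: 0.027
grip_force: 89.1
```

Run:
```python
from go import *
car()
```

```text
carriage-frame TCP mm [  -0.3 -255.9   22.5] F [-0.2  2.5 -1.9] M [ 0.5   0.02 -0.01] gap 0.026957528288715938 t 18.3833
```

Call:
{"op": "jog_arm", "data": {"moves": [{"fingers": 0.9,"slide": [3,0.3,0],"angular": [0,0,0]},{"fingers": 0.9,"slide": [6,0.3,0],"angular": [0,0,0]},{"fingers": 0.9,"slide": [9,0.3,0],"angular": [0,0,0]},{"fingers": 0.9,"slide": [12,0.3,0],"angular": [0,0,0]},{"fingers": 0.9,"slide": [12,0.3,0],"angular": [0,0,0]}]}}

```text
clock: 18.8
tcp_pos: [0.4975, -0.0604, 0.2999]
orientation: [0.189, 0.661, 0.704, -0.177]
wrist_force: [0.4, 0.3, -2.2]
finger_gap: 0.0276
grip_force: 89.1
```

Run:
```python
from go import *
car()
```

```text
carriage-frame TCP mm [ 1.000e-01 -2.442e+02  2.260e+01] F [ 0.4  1.3 -1.8] M [ 0.5   0.02 -0.02] gap 0.02755407447360224 t 18.8
```

Call:
{"op": "jog_arm", "data": {"moves": [{"fingers": 0.9,"slide": [6,0,0],"angular": [0,0,0]},{"fingers": 0.9,"slide": [14,0,0],"angular": [0,0,0]},{"fingers": 0.9,"slide": [22,0,0],"angular": [0,0,0]},{"fingers": 0.9,"slide": [30,0,0],"angular": [0,0,0]},{"fingers": 0.9,"slide": [38,0,0],"angular": [0,0,0]},{"fingers": 0.9,"slide": [42,0,0],"angular": [0,0,0]},{"fingers": 0.9,"slide": [42,0,0],"angular": [0,0,0]},{"fingers": 0.9,"slide": [42,0,0],"angular": [0,0,0]}]}}

```text
clock: 19.47
tcp_pos: [0.4954, -0.0242, 0.2792]
orientation: [0.189, 0.661, 0.704, -0.177]
wrist_force: [0.2, 0.4, -1.8]
finger_gap: 0.0274
grip_force: 89.2
```

Run:
```python
from look import *
from go import car,Q,q2R,TOOL
car()
ps={n:read_camera(n) for n in("side","top")}
tile(ps,[],[("side",(250,245),400,450,6,0),("top",(200,190),400,450,6,0)],"pics/r2.png")
```

```text
carriage-frame TCP mm [   0.3 -202.4   22.8] F [ 0.2  1.2 -1.4] M [ 0.5  -0.03  0.03] gap 0.027421733249715526 t 19.4667
```

View pics/r2.png

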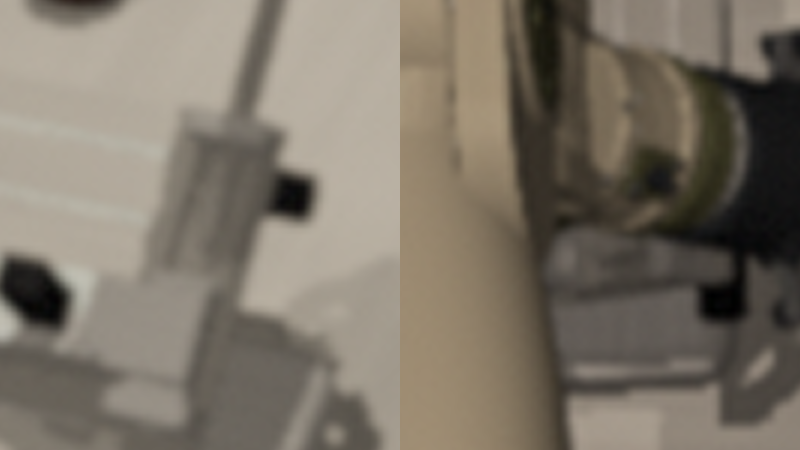

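The side crop shows the rod (245,80) entering the upper ear at (235,120) and continuing in the channel at (200,200) towards the sleeve. I'll go on into the sleeve.

Call:
{"op": "jog_arm", "data": {"moves": [{"fingers": 0.9,"slide": [6,-0.3,0],"angular": [0,0,0]},{"fingers": 0.9,"slide": [13,-0.3,0],"angular": [0,0,0]},{"fingers": 0.9,"slide": [20,-0.3,0],"angular": [0,0,0]},{"fingers": 0.9,"slide": [26,-0.3,0],"angular": [0,0,0]},{"fingers": 0.9,"slide": [32,-0.3,0],"angular": [0,0,0]},{"fingers": 0.9,"slide": [38,-0.3,0],"angular": [0,0,0]},{"fingers": 0.9,"slide": [38,-0.3,0],"angular": [0,0,0]}]}}

```text
clock: 20.15
tcp_pos: [0.4927, 0.0093, 0.2594]
orientation: [0.189, 0.661, 0.705, -0.177]
wrist_force: [0.6, 0.1, -1.9]
finger_gap: 0.0273
grip_force: 89.1
```

Run:
```python
from go import *
car()
```

```text
carriage-frame TCP mm [  -0.2 -163.4   22.5] F [ 0.6  1.  -1.6] M [ 0.51  0.02 -0.03] gap 0.02734695610315672 t 20.15
```

Call:
{"op": "jog_arm", "data": {"moves": [{"fingers": 0.9,"slide": [7,0,0],"angular": [0,0,0]},{"fingers": 0.9,"slide": [14,0,0],"angular": [0,0,0]},{"fingers": 0.9,"slide": [22,0,0],"angular": [0,0,0]},{"fingers": 0.9,"slide": [30,0,0],"angular": [0,0,0]},{"fingers": 0.9,"slide": [36,0,0],"angular": [0,0,0]},{"fingers": 0.9,"slide": [42,0,0],"angular": [0,0,0]},{"fingers": 0.9,"slide": [46,0,0],"angular": [0,0,0]},{"fingers": 0.9,"slide": [46,0,0],"angular": [0,0,0]}]}}

```text
clock: 20.82
tcp_pos: [0.4903, 0.0488, 0.2367]
orientation: [0.189, 0.661, 0.705, -0.177]
wrist_force: [0.2, 1.1, -1.7]
finger_gap: 0.027
grip_force: 89.2
```

Run:
```python
from go import *
car()
```

```text
carriage-frame TCP mm [-1.000e-01 -1.178e+02  2.260e+01] F [ 0.3  1.8 -1. ] M [ 0.53 -0.01  0.01] gap 0.026984424644765907 t 20.8167
```

Call:
{"op": "jog_arm", "data": {"moves": [{"fingers": 0.9,"slide": [4,0,0],"angular": [0,0,0]},{"fingers": 0.9,"slide": [8,0,0],"angular": [0,0,0]},{"fingers": 0.9,"slide": [12,0,0],"angular": [0,0,0]},{"fingers": 0.9,"slide": [14,0,0],"angular": [0,0,0]},{"fingers": 0.9,"slide": [15.5,0,0],"angular": [0,0,0]},{"fingers": 0.9,"slide": [15.5,0,0],"angular": [0,0,0]}]}}

```text
clock: 21.32
tcp_pos: [0.4897, 0.0617, 0.2294]
orientation: [0.189, 0.661, 0.704, -0.177]
wrist_force: [-0.3, 0.2, -0.6]
finger_gap: 0.0273
grip_force: 89.2
```

Run:
```python
from go import *
car()
```

```text
carriage-frame TCP mm [   0.  -103.    22.7] F [-0.3  0.4 -0.4] M [ 0.54  0.01 -0.01] gap 0.027324417629335008 t 21.3167
```

Now push gently until the grip's shoulder meets the ear.

Call:
{"op": "jog_arm", "data": {"moves": [{"fingers": 0.9,"slide": [1.5,0,0],"angular": [0,0,0]},{"fingers": 0.9,"slide": [3,0,0],"angular": [0,0,0]},{"fingers": 0.9,"slide": [4.5,0,0],"angular": [0,0,0]},{"fingers": 0.9,"slide": [4.5,0,0],"angular": [0,0,0]}]}}

```text
clock: 21.65
tcp_pos: [0.4897, 0.0634, 0.2287]
orientation: [0.191, 0.661, 0.703, -0.178]
wrist_force: [0.2, -7.9, 2.8]
finger_gap: 0.0274
grip_force: 89.2
```

Run:
```python
from go import *
car()
```

```text
carriage-frame TCP mm [ 1.000e-01 -1.011e+02  2.300e+01] F [-0.3 -8.2 -1.6] M [-1.35  0.2  -0.02] gap 0.0274130749785619 t 21.65
```

Call:
{"op": "jog_arm", "data": {"moves": [{"fingers": 0.9,"slide": [1,0,0],"angular": [0,0,0]},{"fingers": 0.9,"slide": [2,0,0],"angular": [0,0,0]},{"fingers": 0.9,"slide": [2,0,0],"angular": [0,0,0]}]}}

```text
clock: 21.9
tcp_pos: [0.4896, 0.0635, 0.2287]
orientation: [0.193, 0.661, 0.703, -0.179]
wrist_force: [-0.6, -14.9, 5.7]
finger_gap: 0.0274
grip_force: 89.1
```

Run:
```python
from go import *
car()
```

```text
carriage-frame TCP mm [ 1.00e-01 -1.01e+02  2.30e+01] F [ -1.5 -15.7  -2.5] M [-2.73  0.29  0.  ] gap 0.027356291529175215 t 21.9
```

Call:
{"op": "jog_arm", "data": {"moves": [{"fingers": 0.9,"slide": [-1.5,0,0],"angular": [0,0,0]},{"fingers": 0.9,"slide": [-3,0,0],"angular": [0,0,0]},{"fingers": 0.6,"slide": [-3.5,0,0],"angular": [0,0,0]},{"fingers": 0.4,"slide": [-4,0,0],"angular": [0,0,0]},{"fingers": 0.4,"slide": [-4,0,0],"angular": [0,0,0]},{"fingers": 0.4,"slide": [-4,0,0],"angular": [0,0,0]},{"fingers": 0.4,"slide": [-4,0,0],"angular": [0,0,0]}]}}

```text
clock: 22.48
tcp_pos: [0.4896, 0.0639, 0.2283]
orientation: [0.189, 0.661, 0.704, -0.176]
wrist_force: [0.0, -0.4, -0.5]
finger_gap: 0.0512
grip_force: 0.0
```

Call:
{"op": "jog_arm", "data": {"moves": [{"fingers": 0.4,"slide": [0,0,-5],"angular": [0,0,0]},{"fingers": 0.4,"slide": [0,0,-20],"angular": [0,0,0]},{"fingers": 0.4,"slide": [0,0,-50],"angular": [0,0,0]},{"fingers": 0.4,"slide": [-10,0,-90],"angular": [0,0,0]},{"fingers": 0.4,"slide": [-40,-20,-110],"angular": [0,0,0]},{"fingers": 0.4,"slide": [-80,-50,-110],"angular": [0,0,0]},{"fingers": 0.4,"slide": [-120,-75,-110],"angular": [0,0,0]},{"fingers": 0.4,"slide": [-160,-100,-110],"angular": [0,0,0]},{"fingers": 0.4,"slide": [-195,-110,-110],"angular": [0,0,0]},{"fingers": 0.4,"slide": [-220,-110,-110],"angular": [0,0,0]}]}}

```text
clock: 23.32
tcp_pos: [0.3856, -0.0792, 0.4352]
orientation: [0.19, 0.661, 0.705, -0.176]
wrist_force: [1.9, 0.1, 0.0]
finger_gap: 0.0513
grip_force: 0.0
```

Run:
```python
from look import *
from go import car,Q,rows,carR
car()
ps={n:read_camera(n) for n in("side","top")}
pu=lambda q,m:slicer_pt(Q["slicer"],np.asarray(m)+[0,.034,0]); ro=lambda q,m:slicer_pt(Q["slicer"],np.asarray(m)+[0,-.015,.0085])
for n,p in ps.items():
    for k,X in(("pusher_handle",pu(0,PU["pusher_handle"])),("rod_grip",ro(0,RO["rod_grip"])),("mug",0),("cocoa_jar",0),("card_terminal",0)): print(n,k,[(np.round(x["point"],1),round(x["p"],2)) for x in tip_of(k,p)[:2]],np.round(proj(p,X),1) if k[0] in "pr" else "")
L=[(ro,0,ROs,(255,0,255)),(pu,0,PUs,(0,200,0))]
tile(ps,L,[("side",(245,250),400,300,4.5,0),("top",(200,190),400,300,5,0),("side",(245,250),400,300,4.5,1),("top",(200,190),400,300,5,1)],"pics/r3.png")
```

```text
carriage-frame TCP mm [-112.8 -322.   133.9] F [ 1.9 -0.   0. ] M [ 0.4  -0.02  0.06] gap 0.051302830851675016 t 23.3167
side pusher_handle [(array([223.1, 255.6]), 0.76), (array([232.6, 203.6]), 0.16)] [223.1 255.5]
side rod_grip [(array([258.1, 223.7]), 0.71), (array([399.2, 222.9]), 0.7)] [258.4 221.9]
side mug [(array([283.7, 179.6]), 0.88), (array([254.4, 225.1]), 0.46)] 
side cocoa_jar [(array([231.9, 206.7]), 0.72)] 
side card_terminal [(array([290.6, 351. ]), 0.9)] 
top pusher_handle [(array([169.5, 175.8]), 0.7)] [174.2 174.9]
top rod_grip [(array([349.9, 311.9]), 0.84), (array([403.3, 232.9]), 0.58)] [220.7 190.3]
top mug [(array([375.7, 173.1]), 0.71)] 
top cocoa_jar [(array([315.4, 133.9]), 0.81), (array([170., 178.]), 0.68)] 
top card_terminal [(array([316.4, 129.2]), 0.69), (array([150.8, 254.6]), 0.62)]
```

View pics/r3.png

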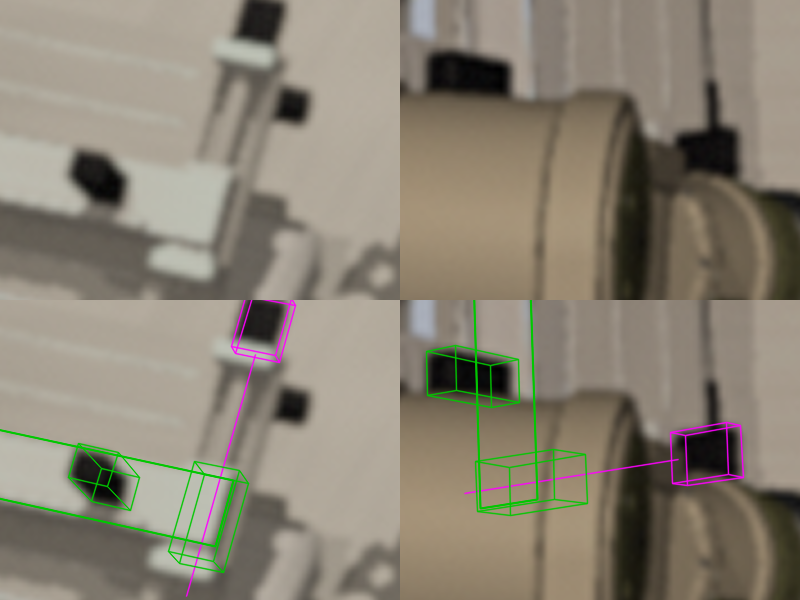

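The final view shows the rod's black grip against the upper ear (side crop (260,20), ear at (245,50)). The rod is in the channel, and the pusher is seated by the lower ear with its handle up at (98,178). Nothing touches the robot, so I'll hand in.

```bash
python3 -c "
from workcell import *
print(hand_in())"
```

```text
the job is handed in; nothing more can be done
None
```

The pusher is seated in the channel, handle up. The guide rod is through both ears and the sleeve, with its grip hard against the upper ear. I handed the job in at about 24 s on the robot's clock; the hand-in call returned no verdict.

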